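# Take the long ruler out of the half-opening desk drawer

## Task

Pull the drawer of the little desktop unit out to its stop. The long ruler in it is still partly under the unit's top: take it by its blue rail, tip its front end up over the drawer front and draw it out through the gap without forcing it against the unit; finish while still holding it in the gripper, steady, the whole ruler a hand's breadth above the top of the unit. Leave the drawer open with the stapler and the tape in it, and do not shift the router on the unit.

Things in the scene. Friction and masses are not known exactly. Their poses are not given: they have to be found in the camera images.
- cabinet: Fixed desktop drawer unit, cherry-coloured board, 400 mm deep (x), 320 wide (y), 116 high. Origin: centre of its underside, on the desk. Its front face, in line with the edge of its top, is at x = -0.200 in its frame and looks along its -x, to the robot's right (its yaw is 90 degrees, give or take 11). The top board is 16 mm thick, its underside 100 mm above the desk.
- drawer (a joint): How far the drawer is out, along the unit's -x, in m: 0 shut, 0.205 at its stop; it starts up to 0.03 open. It runs with about 2 N of friction and stays where it is left.
- drawer_handle (a point): Middle of the drawer's steel bar handle: level, along the unit's y, 120 mm long, about 10 mm thick, 35 mm in front of the drawer's face, 80 mm above the desk (36 mm below the unit's top). Moves with the drawer. Free space above it; pinch it from above with the fingers closing along the unit's x.
- drawer_floor (a point): Moves with the drawer: on the inner face of its front, mid-width, at floor level (30 mm above the desk); x into the drawer, z up. Inside 360 x 270 mm. Above the floor: front 66 mm (16 thick), sides and back 50, underside of the unit's top 70. At the stop the top's edge is at x = 0.205 here: the gap is shorter than the ruler.
- ruler: Aluminium ruler, 310 mm long (x), 38 wide, 4 thick; blue rail along its whole middle, 12 wide, reaching 20 mm above its underside. 0.11 to 0.22 kg, balanced at its middle. Lies flat on the drawer's floor along the drawer (within 4 degrees), within 22 mm of mid-width, front end 5 to 47 mm behind the drawer front. Origin: centre of its underside; +x to its far end, into the unit.
- ruler_near (a point): Front end of the ruler (underside, mid-width), at x = -0.155 of the ruler; the end nearest the drawer front.
- ruler_far (a point): Far end of the ruler (underside, mid-width), at x = +0.155 of the ruler; at the start it is under the unit's top.
- stapler: Red and black stapler, 115 x 30 x 42 mm, 0.14 kg, lying loose in the drawer along one side wall. Origin at the centre of its underside.
- tape: Roll of amber tape, 48 mm across, 20 mm high, 0.05 kg, lying flat in the drawer along the other side wall. Origin at the centre of its underside.
- router: White and black flat router, 135 x 205 x 36 mm, standing loose on the rear part of the unit's top (its front at least 140 mm behind the unit's front edge). Origin at the centre of its underside.
Not all that is in view belongs to the job. Of the things shaped like the router, the white one is meant.

How it is judged:
By the outcome, as a careful person would: the job done as asked, in the order asked, and still so for the second after the job is handed in, while the arm keeps its last pose, push and grip.
It also fails if it takes over 64 s, if anything falls off the work surface, if the arm or the gripper's body presses on something with over 40 N, if the wrist force passes 120 N, or if a joint passes its speed limit or range.

## Robot

A 6-joint arm with a two-finger parallel gripper is mounted at the origin on the work surface. World frame = base frame: x ahead of the robot, y to its left, z up, the work surface at z = 0. Lengths are in mm, angles in degrees, forces in N, time in s.
With the tool pointing down it reaches from about 350 to 850 mm from the base axis. Payload 8.1 kg.
Tool frame: the origin (TCP) lies midway between the tips of the shut fingers; the grasp point (between the pads) lies 19 mm behind it (r.pinch_z is the distance from the TCP to the grasp point, in mm); z points along the fingers, y is the line along which they close (so a half turn about z gives the same grasp; the last joint's range is limited). The gripper opens to 85 mm and grips with 20 to 120 N. Pads are 22 mm wide; open, the fingers measure 114 mm over their backs; the gripper's body (76 mm by 85 mm) begins 54 mm behind the grasp point. The pads swing forward as they close: fully open they stand 13 mm farther back than shut.
Start: joints at [58.877, 7.471, 85.268, -0, 87.261, -4.893], TCP at [265.166, 538.231, 231.292] pointing down, gripper open.
Joint ranges: [-169.43, 169.43], [-51.17, 129.36], [1.28, 143.12], [-76.62, 256.62], [0, 156.53], [-152.29, 152.29]. Speed limits (degrees/s): [136.94, 136.94, 159.86, 180, 180, 180].

## Interface

Orientations are given as [roll, pitch, yaw] about the fixed x, y, z axes, in that order (R = Rz(yaw) Ry(pitch) Rx(roll)).
In Python, from bench import sensors, optics, job, r gives the robot as it stands.
- The arm moves only by the tool play_rows, never from a script. Its argument "motion" is a list that holds one entry, the list of rows, each a list of 6 numbers: the shift along the tool's x, y, z in cm, then the turn, a rotation vector about the tool's x, y, z in degrees. In form: [[[x, y, z, ax, ay, az], ...]]. A call has 1 to 5 rows; each row is the pose to reach, as a shift and turn from the pose commanded when the call began, along the tool's axes at that moment; what a row does not reach only later rows make up. A row lasts 1/10 s, in which the tool goes at most 50 mm and 8.59 degrees, less where a joint would pass 70% of its speed; a pose out of reach is approached as far as the arm can. A call with a gripper value outside its range is refused whole. "jaw" is the opening, from 0 (shut) to 1 (fully open), set as the call begins (left out, the last holds). The fingers move at their own pace and stop on an object; "squeeze" is the grip in N (left out, the last holds). Time passes only in rows, so rows that repeat a pose let the fingers close. It gives the time, the measured TCP pose, the force, the opening and the grip force at its end, in the units of the state.
- sensors.sense(): the state, without advancing time (a new reading comes with each control period).
- optics.snapshot(name): name is "side" or "top" or "wrist"; returns a dict with "pixels" (384x512x3 uint8, red, green, blue), "mtx" (3x3 intrinsics, pixels), "R" (3x3) and "t" (3): a world point X has camera coordinates R X + t; the wrist camera has in their place "T_tool_cam" (4x4, takes a point from camera to tool coordinates, whose origin is the TCP and whose axes are the flange's). Camera axes: x right, y down, z forward; pixel columns grow to the right and rows downward; lengths in mm; the calibration is good to about 2 mm. The wrist camera is an equidistant fisheye: a pixel r from the principal point sees the ray r / f radians off the axis. A picture is of the moment at which its call begins: read the wrist's pose just before it. There is no depth.
- job.hand_in(): hands the job in; it is judged then, once.
The state is a dict: "time": time; "joint_pos": joint angles; "qd": joint speeds; "joint_efforts": joint torques, N m; "tool_pos": TCP position; "tcp_rot": TCP orientation; "ft_force": force on the tool from outside, world axes, zero at the start; "wrist_torque": the same for the moment, N m; "finger_gap": finger opening in mm; "grip_force": force on a finger pad.
Only numpy, scipy, OpenCV 4.12 (cv2) and the standard library are available. Lean on these libraries where they do the work, as an engineer would, in place of code of your own. Each camera call takes 0.05 s, during which the arm holds its last target. There are 200 camera calls.

## Working session

There is one attempt and no reset: what is moved stays moved. The work goes in short steps, Python scripts to look and compute and a tool call to move; the robot and the scene stay as the last step left them, time stands still between calls to the robot, and variables do not carry over. Pictures are saved under pics/ and viewed, at most 10 in all, crops included, and the job is handed in when it is done.

Besides the shell and the picture viewer there is one more tool, called after "Call:" by a JSON object that holds its "api" and its "payload". play_rows: Moves the arm, as the interface text tells. Its arguments: {"type":"object","properties":{"motion":{"type":"array","items":{"type":"array","items":{"type":"array","items":{"type":"number"}}}},"jaw":{"type":"number"},"squeeze":{"type":"number"}},"required":["motion"]}

```bash
mkdir -p pics; ls; python3 - <<'E'
from bench import sensors,optics,r
import cv2,numpy as np
print(sensors.sense())
a=optics.snapshot("side");b=optics.snapshot("top")
for n,s in(("side",a),("top",b)):
    cv2.imwrite(f"pics/{n}0.png",cv2.cvtColor(s["pixels"],cv2.COLOR_RGB2BGR)); print(n,s["mtx"],s["R"],s["t"])
E
```

```text
pics
{'time': 0.0, 'joint_pos': array([ 5.88748420e+01,  7.51492874e+00,  8.53279113e+01,  2.34612496e-04,
        8.72586691e+01, -4.89255981e+00]), 'qd': array([-0.08920301,  0.0423468 , -0.06048887,  0.03363374,  0.06014486,
       -0.0364447 ]), 'joint_efforts': array([ 3.17658414e-03, -5.69415128e+01, -5.00544369e+01,  1.69812017e-05,
        1.52349402e-02, -3.95565462e-05]), 'tool_pos': array([264.91422668, 537.77082668, 230.25937676]), 'tcp_rot': array([-1.79898881e+02, -8.89092702e-03,  1.53767383e+02]), 'ft_force': array([-0.88409853,  1.3930342 ,  1.19647485]), 'wrist_torque': array([-0.01437261,  0.02892231,  0.01281052]), 'grip_force': 0.0, 'finger_gap': 85.3817216934249}
side [[349.59707083   0.         257.63532801]
 [  0.         349.59707083 191.90253979]
 [  0.           0.           1.        ]] [[ 0.90302413 -0.4292964  -0.0158755 ]
 [-0.22104388 -0.43264283 -0.87404793]
 [ 0.3683572   0.79279555 -0.48558025]] [-267.97213984  297.15916362  673.56886248]
top [[452.9143813    0.         253.00996579]
 [  0.         452.9143813  195.00987352]
 [  0.           0.           1.        ]] [[ 0.02553429 -0.99949006  0.01917326]
 [-0.99585182 -0.02710754 -0.08685813]
 [ 0.08733358 -0.01687586 -0.99603617]] [ 233.14524045  475.04538278 1052.1278708 ]
```

View pics/side0.png

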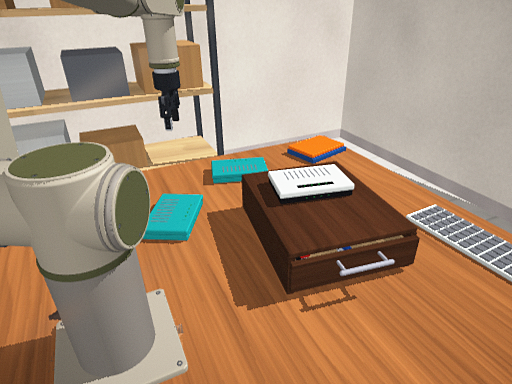

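View pics/top0.png

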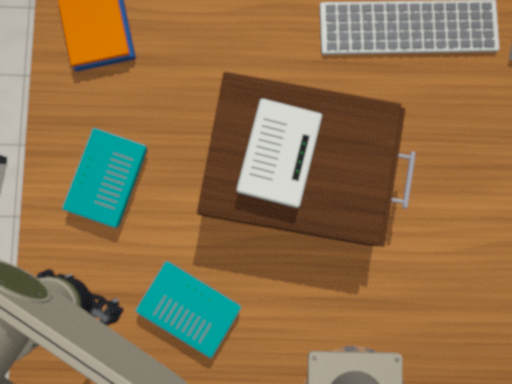

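The side view shows the dark unit (handle about (365,265)), the white router on its rear part and the drawer slightly open. In the top view the unit's corners are near (225,73), (403,103), (384,244) and (199,213), and the handle bar runs from (413,153) to (407,205).

```bash
cat > h.py <<'E'
import numpy as np,cv2
from bench import sensors,optics,r
from scipy.spatial.transform import Rotation as Ro
def plane(s,px,z):
    d=np.linalg.solve(s["mtx"],np.array([px[0],px[1],1.])); R,t=s["R"],s["t"]
    c=-R.T@t; d=R.T@d; return c+d*(z-c[2])/d[2]
def proj(s,X):
    p=s["mtx"]@(s["R"]@np.asarray(X,float)+s["t"]); return p[:2]/p[2]
def pose():
    q=sensors.sense(); return q["tool_pos"],Ro.from_euler("xyz",q["tcp_rot"],degrees=True)
def move(target,R=None):
    "shift cm / rotvec deg in the current tool axes"
    p,Rc=pose(); R=Rc if R is None else R
    return np.round(Rc.inv().apply(np.array(target)-p)/10,2),np.round((Rc.inv()*R).as_rotvec(degrees=True),2)
E
python3 - <<'E'
from h import *
s=optics.snapshot("top");im=s["pixels"]
hsv=cv2.cvtColor(im,cv2.COLOR_RGB2HSV)
m=(((hsv[...,2]<95)).astype(np.uint8))
m[:, :195]=0;m[:60]=0;m[:,415:]=0; m[255:]=0
# handle: unsaturated bright right of unit
h=((hsv[...,1]<70)&(hsv[...,2]>120)).astype(np.uint8);h[:,:385]=0;h[:130]=0;h[225:]=0;h[:,430:]=0
ys,xs=np.nonzero(h);print("handle px",len(xs),xs.min(),xs.max(),ys.min(),ys.max())
P=np.array([plane(s,(x,y),85) for x,y in zip(xs,ys) if True])
for y in range(ys.min(),ys.max()+1,4): print(y,xs[ys==y].min(),xs[ys==y].max(),end=' | ')
print()
for px in((225,73),(403,103),(384,244),(199,213)): print(px,plane(s,px,116).round(1))
cv2.imwrite("pics/c1.png",cv2.resize(cv2.cvtColor(im[55:265,190:430],cv2.COLOR_RGB2BGR),None,fx=2.8,fy=2.8,interpolation=cv2.INTER_CUBIC))
E
```

```text
handle px 387 391 414 152 207
152 411 414 | 156 399 414 | 160 409 414 | 164 409 413 | 168 408 412 | 172 407 412 | 176 407 411 | 180 406 411 | 184 406 410 | 188 405 409 | 192 404 409 | 196 404 408 | 200 392 408 | 204 403 407 | 
(225, 73) [727.4 315.6 116. ]
(403, 103) [672.3 -77.5 116. ]
(384, 244) [362.6 -35.6 116. ]
(199, 213) [418.5 361.6 116. ]
```

View pics/c1.png

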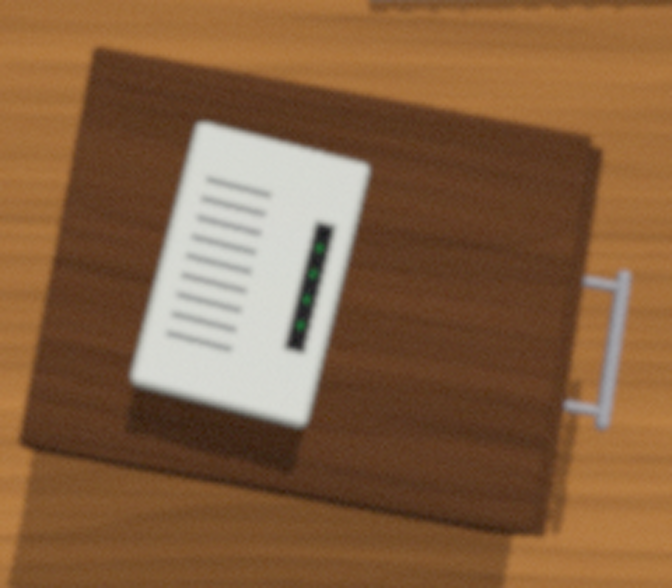

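```bash
python3 - <<'E'
from h import *
s=optics.snapshot("top")
a,b=plane(s,(412.5,152.5),82),plane(s,(405.3,206.5),82)
print("handle ends",a.round(1),b.round(1),np.linalg.norm(a-b)); 
yaw=np.degrees(np.arctan2((a-b)[0],-(a-b)[1])) ; print("yaw",yaw)
c=(a+b)/2;print(c)
yw=np.radians(82.);ux=np.array([np.cos(yw),np.sin(yw),0])
f=np.array([plane(s,p,116)for p in((400.7,104),(384.5,243.5))]);print(f.round(1),(f-c)@ux)
T=[c[0],c[1],230]
print(move(T,Ro.from_euler("xyz",[180,0,172],degrees=True)),pose()[1].as_matrix().round(3))
E
```

```text
handle ends [ 569.2 -110.7   82. ] [446.7 -93.9  82. ] 123.68938596880899
yaw 82.18400191326954
[ 507.94144538 -102.29441972   82.        ]
[[669.9 -72.4 116. ]
 [363.7 -36.7 116. ]] [52.09754469 44.91205657]
(array([-50.09, -46.69,   0.11]), array([ -0.07,  -0.02, -18.23])) [[-0.897  0.442 -0.001]
 [ 0.442  0.897 -0.001]
 [ 0.    -0.001 -1.   ]]
```

Call:
{"api": "play_rows", "payload": {"motion": [[[-3.65, -3.4, 0, 0, 0, -3], [-7.3, -6.8, 0, 0, 0, -6], [-11, -10.2, 0, 0, 0, -9], [-14.6, -13.6, 0, 0, 0, -12], [-18.3, -17, 0, 0, 0, -15]]], "jaw": 0.3}}

```text
time: 0.7
tool_pos: [354.2, 303.3, 231.1]
tcp_rot: [-180.0, 0.0, 168.9]
ft_force: [1.2, 0.0, 0.5]
finger_gap: 25.7
grip_force: 0.0
```

```bash
python3 - <<'E'
from h import *
print(sensors.sense()["finger_gap"],move([507.5,-102.3,200],Ro.from_euler("xyz",[180,0,172.1],degrees=True)))
E
```

```text
25.713142110764984 (array([-22.83, -36.86,   3.12]), array([-0.  ,  0.01, -3.17]))
```

Call:
{"api": "play_rows", "payload": {"motion": [[[-2.6, -4.2, 0, 0, 0, -1], [-5.2, -8.4, 0, 0, 0, -2], [-7.8, -12.6, 0, 0, 0, -3.2], [-10.4, -16.8, 0, 0, 0, -3.2], [-13, -21, 0, 0, 0, -3.2]]]}}

```text
time: 1.2
tool_pos: [440.9, 71.8, 231.4]
tcp_rot: [180.0, 0.0, 172.0]
ft_force: [1.7, 0.3, 0.6]
finger_gap: 25.6
grip_force: 0.0
```

```bash
python3 - <<'E'
from h import *
print(sensors.sense()["tcp_rot"],move([507.5,-102.3,170],Ro.from_euler("xyz",[180,0,172.1],degrees=True)))
E
```

```text
[1.79987045e+02 3.58346704e-02 1.71978259e+02] (array([ -9.02, -16.32,   6.14]), array([ 0.01,  0.04, -0.12]))
```

Call:
{"api": "play_rows", "payload": {"motion": [[[-2.3, -4.1, 0, 0, 0, 0], [-4.5, -8.1, 1, 0, 0, 0], [-6.8, -12.2, 3, 0, 0, 0], [-9, -16.3, 6.1, 0, 0, 0], [-9, -16.3, 6.1, 0, 0, 0]]]}}

```text
time: 1.7
tool_pos: [505.6, -103.7, 166.3]
tcp_rot: [-180.0, -0.3, 171.7]
ft_force: [-1.0, 1.0, -0.3]
finger_gap: 25.9
grip_force: 0.0
```

```bash
python3 - <<'E'
from h import *
print(sensors.sense()["tool_pos"])
s=optics.snapshot("wrist");print(s["mtx"],s["T_tool_cam"])
cv2.imwrite("pics/w1.png",cv2.cvtColor(s["pixels"],cv2.COLOR_RGB2BGR))
print(move([507.5,-102.3,61],Ro.from_euler("xyz",[180,0,172.1],degrees=True)))
E
```

```text
[ 505.62464026 -103.68381398  166.25325767]
[[297.31863964   0.         254.82998769]
 [  0.         297.31863964 191.92830844]
 [  0.           0.           1.        ]] [[-5.52191458e-04 -9.65055911e-01 -2.62043476e-01  6.59919652e+01]
 [ 9.99999385e-01 -2.80946925e-04 -1.07257632e-03 -4.07442409e-01]
 [ 9.61475810e-04 -2.62043908e-01  9.65055473e-01 -1.42970011e+02]
 [ 0.00000000e+00  0.00000000e+00  0.00000000e+00  1.00000000e+00]]
(array([-0.23,  0.05, 10.6 ]), array([ 0.01, -0.29, -0.34]))
```

View pics/w1.png

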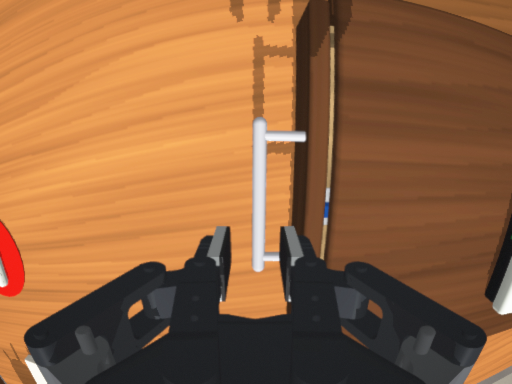

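The handle bar is at column 259 (rows 120-268), between the fingers (222 and 292). The drawer is slightly open, and a bit of the blue rail shows at (327,210).

Call:
{"api": "play_rows", "payload": {"motion": [[[-0.2, 0.2, 3.5, 0, 0, 0], [-0.2, 0.2, 7, 0, 0, 0], [-0.2, 0.2, 10.3, 0, 0, 0], [-0.2, 0.2, 10.5, 0, 0, 0], [-0.2, 0.2, 10.5, 0, 0, 0]]]}}

```text
time: 2.25
tool_pos: [508.8, -97.4, 65.3]
tcp_rot: [180.0, -0.1, 172.0]
ft_force: [-0.8, -0.0, 0.4]
finger_gap: 25.9
grip_force: 0.0
```

Call:
{"api": "play_rows", "payload": {"motion": [[[0, 0, 0, 0, 0, 0], [0, 0, 0, 0, 0, 0], [0, 0, 0, 0, 0, 0], [0, 0, 0, 0, 0, 0]]], "jaw": 0, "squeeze": 60}}

```text
time: 2.65
tool_pos: [509.6, -101.0, 67.1]
tcp_rot: [-179.7, 0.1, 171.9]
ft_force: [-3.8, -15.2, -3.1]
finger_gap: 8.7
grip_force: 58.4
```

Call:
{"api": "play_rows", "payload": {"motion": [[[0, -1.5, 0, 0, 0, 0], [0, -4.5, 0, 0, 0, 0], [0, -7.5, 0, 0, 0, 0], [0, -10.5, 0, 0, 0, 0], [0, -13, 0, 0, 0, 0]]]}}

```text
time: 3.15
tool_pos: [490.1, -228.5, 67.0]
tcp_rot: [180.0, -0.1, 172.0]
ft_force: [-9.2, 4.8, 8.8]
finger_gap: 8.3
grip_force: 60.2
```

Call:
{"api": "play_rows", "payload": {"motion": [[[0, -1.5, 0, 0, 0, 0], [0, -2.5, 0, 0, 0, 0], [0, -3.3, 0, 0, 0, 0], [0, -4, 0, 0, 0, 0], [0, -4.5, 0, 0, 0, 0]]]}}

```text
time: 3.65
tool_pos: [483.4, -272.5, 67.0]
tcp_rot: [180.0, -0.1, 172.0]
ft_force: [-13.6, 4.5, 11.6]
finger_gap: 8.5
grip_force: 60.5
```

Call:
{"api": "play_rows", "payload": {"motion": [[[0, -0.4, 0, 0, 0, 0], [0, -0.8, 0, 0, 0, 0], [0, -1.2, 0, 0, 0, 0], [0, -1.2, 0, 0, 0, 0]]]}}

```text
time: 4.05
tool_pos: [481.6, -284.7, 67.1]
tcp_rot: [-180.0, -0.2, 172.0]
ft_force: [-14.1, 1.1, 9.7]
finger_gap: 8.8
grip_force: 60.4
```

Call:
{"api": "play_rows", "payload": {"motion": [[[0.1, -0.4, 0, 0, 0, 0], [0.2, -0.8, 0, 0, 0, 0], [0.2, -1.2, 0, 0, 0, 0], [0.2, -1.2, 0, 0, 0, 0]]]}}

```text
time: 4.45
tool_pos: [479.7, -296.6, 67.0]
tcp_rot: [-179.9, 0.1, 172.0]
ft_force: [-6.7, 0.3, 5.9]
finger_gap: 9.1
grip_force: 60.1
```

Call:
{"api": "play_rows", "payload": {"motion": [[[0, -0.3, 0, 0, 0, 0], [0, -0.6, 0, 0, 0, 0], [0, -0.6, 0, 0, 0, 0]]]}}

```text
time: 4.75
tool_pos: [478.8, -302.4, 67.0]
tcp_rot: [-179.9, 0.1, 172.0]
ft_force: [-6.0, 0.2, 6.6]
finger_gap: 8.5
grip_force: 60.1
```

Call:
{"api": "play_rows", "payload": {"motion": [[[0, -0.2, 0, 0, 0, 0], [0, -0.4, 0, 0, 0, 0], [0, -0.4, 0, 0, 0, 0]]]}}

```text
time: 5.05
tool_pos: [478.6, -303.9, 67.0]
tcp_rot: [179.8, 0.0, 172.0]
ft_force: [-6.1, 12.2, 12.4]
finger_gap: 8.7
grip_force: 60.8
```

Call:
{"api": "play_rows", "payload": {"motion": [[[0, -0.2, 0, 0, 0, 0], [0, -0.4, 0, 0, 0, 0], [0, -0.4, 0, 0, 0, 0]]]}}

```text
time: 5.35
tool_pos: [478.5, -304.0, 66.9]
tcp_rot: [179.5, -0.1, 172.1]
ft_force: [-5.5, 29.8, 21.5]
finger_gap: 8.8
grip_force: 62.1
```

The force has risen, so the drawer is at its stop. I'll relax, release and rise.

Call:
{"api": "play_rows", "payload": {"motion": [[[0, 0.4, 0, 0, 0, 0], [0, 0.65, 0, 0, 0, 0], [0, 0.65, 0, 0, 0, 0]]]}}

```text
time: 5.65
tool_pos: [478.7, -303.1, 67.0]
tcp_rot: [-180.0, 0.0, 172.0]
ft_force: [-6.2, 2.9, 7.4]
finger_gap: 8.8
grip_force: 60.6
```

Call:
{"api": "play_rows", "payload": {"motion": [[[0, 0, 0, 0, 0, 0], [0, 0, 0, 0, 0, 0], [0, 0, 0, 0, 0, 0], [0, 0, -1, 0, 0, 0], [0, 0, -5, 0, 0, 0]]], "jaw": 0.3}}

```text
time: 6.15
tool_pos: [475.6, -300.5, 111.4]
tcp_rot: [179.7, -0.4, 172.0]
ft_force: [-0.1, -0.5, 0.3]
finger_gap: 25.2
grip_force: 0.0
```

Call:
{"api": "play_rows", "payload": {"motion": [[[0, 0, -5, 0, 0, 0], [0, 2, -10, 0, 0, 0], [0, 5, -14, 0, 0, 0], [0, 8, -16, 0, 0, 0], [0, 8, -16, 0, 0, 0]]]}}

```text
time: 6.65
tool_pos: [492.3, -221.6, 281.8]
tcp_rot: [-179.9, 0.5, 172.1]
ft_force: [-0.1, -0.7, 0.9]
finger_gap: 25.8
grip_force: 0.0
```

```bash
python3 - <<'E'
from h import *
import pickle
for n in("top","wrist"):
    p=pose(); s=optics.snapshot(n)
    cv2.imwrite(f"pics/{n}2.png",cv2.cvtColor(s["pixels"],cv2.COLOR_RGB2BGR))
    pickle.dump((s,p),open(n+"2.pkl","wb"))
print(p[0],sensors.sense()["tcp_rot"],sensors.sense()["joint_pos"])
E
```

```text
[ 491.20999718 -222.72552214  278.89463417] [-1.79929159e+02  1.28138476e-01  1.72061261e+02] [-2.99355323e+01 -3.05144681e+00  9.13626297e+01 -1.76952984e-02
  9.15434728e+01 -1.11997213e+02]
```

View pics/wrist2.png

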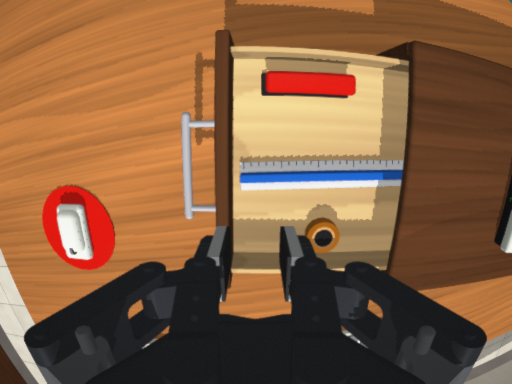

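View pics/top2.png

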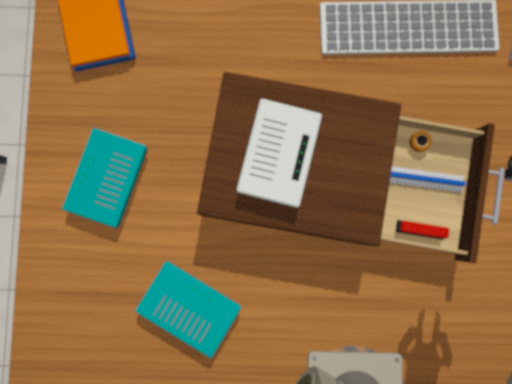

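The drawer is open. In the wrist view the rail runs from (240,181) to (402,175), with the stapler at (308,84) and the tape at (323,236). In the top view the rail runs from (390,172) to (463,184).

```bash
cat >> h.py <<'E'
def wplane(s,p,px,z):
    K=s["mtx"]; u=(np.array(px,float)-K[:2,2])/K[0,0]; th=np.linalg.norm(u)
    d=np.r_[np.sin(th)*u/th,np.cos(th)]; T=s["T_tool_cam"]
    c=p[0]+p[1].apply(T[:3,3]); d=p[1].apply(T[:3,:3]@d); return c+d*(z-c[2])/d[2]
def blue(im):
    hsv=cv2.cvtColor(im,cv2.COLOR_RGB2HSV); m=cv2.inRange(hsv,(105,130,80),(125,255,255)); 
    n,l,st,_=cv2.connectedComponentsWithStats(m); return l==1+np.argmax(st[1:,4]) if 0 else m
E
python3 - <<'E'
from h import *
import pickle
for n,f in(("top",plane),("wrist",None)):
    s,p=pickle.load(open(n+"2.pkl","rb")); m=blue(s["pixels"]); 
    if n=="top": m[:150]=0;m[:,:380]=0
    else: m[:150]=0;m[210:]=0;m[:,:230]=0
    ys,xs=np.nonzero(m)
    P=np.array([plane(s,q,48) if n=="top" else wplane(s,p,q,48) for q in zip(xs,ys)])
    c=P.mean(0); v=np.linalg.svd((P-c)[:,:2],full_matrices=0)[2][0]; v*=np.sign(v[1]); e=(P-c)[:,:2]@v
    print(n,len(xs),"ang",np.degrees(np.arctan2(v[1],v[0])),"near",(c[:2]+e.min()*v).round(1),"far",(c[:2]+e.max()*v).round(1))
    g=(lambda q,z:plane(s,q,z)) if n=="top" else (lambda q,z:wplane(s,p,q,z))
    if n=="top": print("topedge",g((400,104),116),g((382,243.5),116),"front out",g((493.5,125),96),g((475,259),96))
    else: print("inner face top",g((231,45),96),g((231,200),96),"topedge",g((413,45),116),g((404,200),116),"tape",g((323,236),50),"stap",g((308,84),72), "handle",g((187,118),82),g((189,214),82))
E
```

```text
top 278 ang 83.83726552109965 near [ 506.1 -243.6] far [524.6 -72.7]
topedge [669.86696621 -70.89955463 116.        ] [363.5968728  -31.29666299 116.        ] front out [ 634.33913784 -288.85855677   96.        ] [ 334.80076696 -241.73935128   96.        ]
wrist 1526 ang 83.79026859805543 near [ 506.  -245.3] far [530.3 -22.3]
inner face top [ 347.73835086 -229.91819906   96.        ] [ 520.16342006 -255.51119862   96.        ] topedge [364.65583141 -28.21022115 116.        ] [542.58855456 -54.16807344 116.        ] tape [ 602.80524615 -144.02857011   50.        ] stap [ 400.07984827 -148.68066579   72.        ] handle [ 420.12272943 -292.8202676    82.        ] [ 535.105214   -312.01714151   82.        ]
```

```bash
python3 - <<'E'
from h import *
print(move([518.4,-130.2,200],Ro.from_euler("xyz",[180,0,83.8],degrees=True)))
E
```

```text
(array([-1.49,  9.62,  7.65]), array([4.000e-02, 1.600e-01, 8.826e+01]))
```

Call:
{"api": "play_rows", "payload": {"motion": [[[0, 1, 0, 0, 0, 8.5], [0, 2, 0, 0, 0, 17], [0, 4, 0, 0, 0, 25.5], [-1, 6, 0, 0, 0, 34], [-1.5, 9.6, 0, 0, 0, 42.5]]], "jaw": 0.6, "squeeze": 100}}

```text
time: 7.25
tool_pos: [517.3, -131.9, 273.2]
tcp_rot: [-179.9, -0.1, 128.9]
ft_force: [0.3, -0.3, -0.5]
finger_gap: 51.2
grip_force: 0.0
```

Call:
{"api": "play_rows", "payload": {"motion": [[[0, 0, 1, 0, 0, 8.5], [0, 0, 2, 0, 0, 17], [0, 0, 3, 0, 0, 25.5], [0, 0, 5, 0, 0, 34], [0, 0, 7.6, 0, 0, 42.5]]]}}

```text
time: 7.75
tool_pos: [517.6, -131.6, 197.9]
tcp_rot: [-180.0, 0.0, 86.6]
ft_force: [1.1, 0.5, -0.3]
finger_gap: 51.3
grip_force: 0.0
```

Call:
{"api": "play_rows", "payload": {"motion": [[[0, 0, 0, 0, 0, 3.3], [0, 0, 0, 0, 0, 3.3], [0, 0, 0, 0, 0, 3.3]]]}}

```text
time: 8.05
tool_pos: [517.5, -131.2, 198.6]
tcp_rot: [-179.9, -0.0, 83.7]
ft_force: [-0.3, -0.3, 0.4]
finger_gap: 51.6
grip_force: 0.0
```

```bash
python3 - <<'E'
from h import *
p=pose(); s=optics.snapshot("wrist")
cv2.imwrite("pics/w3.png",cv2.cvtColor(s["pixels"],cv2.COLOR_RGB2BGR))
m=blue(s["pixels"]); ys,xs=np.nonzero(m); print(len(xs),xs.min(),xs.max(),ys.min(),ys.max())
for y in range(ys.min(),ys.max(),15):
    x=xs[ys==y]
    if len(x): print(y,x.min(),x.max(),wplane(s,p,(np.median(x),y),49).round(1))
print(p[0],sensors.sense()["tcp_rot"],move([518.4,-130.2,100],Ro.from_euler("xyz",[180,0,83.8],degrees=True)))
E
```

```text
1919 252 262 97 278
97 252 261 [528.1 -50.4  49. ]
112 252 262 [526.9 -65.1  49. ]
127 252 262 [525.3 -79.8  49. ]
142 252 262 [523.7 -94.6  49. ]
157 252 262 [ 522.1 -109.5   49. ]
172 252 262 [ 520.4 -124.6   49. ]
187 252 262 [ 518.8 -140.    49. ]
202 252 261 [ 516.5 -155.8   49. ]
217 252 261 [ 514.8 -172.2   49. ]
232 252 261 [ 512.9 -189.1   49. ]
247 252 261 [ 511.  -206.8   49. ]
262 252 261 [ 509.  -225.4   49. ]
277 252 261 [ 506.9 -245.    49. ]
[ 517.51367495 -131.16018358  198.59247489] [-1.79982310e+02  4.46397950e-03  8.37413153e+01] (array([0.1 , 0.05, 9.91]), array([-0.02,  0.  , -0.06]))
```

View pics/w3.png

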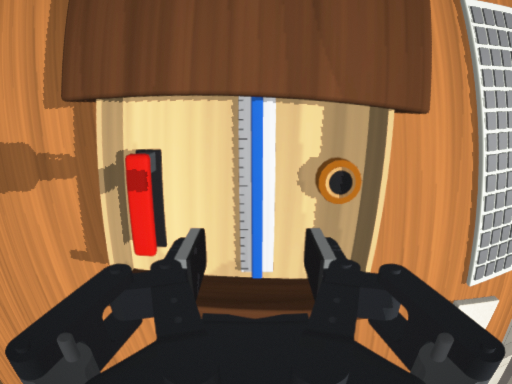

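The rail is a vertical stripe at columns 252-262 and lies between the open fingers. The tape at (339,181) and the stapler at (146,203) are clear.

Call:
{"api": "play_rows", "payload": {"motion": [[[0, 0.2, 4.5, 0, 0, 0], [0, 0.2, 9, 0, 0, 0], [0, 0.2, 13, 0, 0, 0], [0, 0.2, 15.6, 0, 0, 0], [0, 0.2, 15.6, 0, 0, 0]]], "jaw": 0.4}}

```text
time: 8.6
tool_pos: [516.6, -129.8, 39.1]
tcp_rot: [-179.6, -0.1, 83.7]
ft_force: [-0.3, -0.3, -1.0]
finger_gap: 34.2
grip_force: 0.0
```

Call:
{"api": "play_rows", "payload": {"motion": [[[0, 0, 0.1, 0, 0, 0], [0, 0, 0.3, 0, 0, 0], [0, 0, 0.3, 0, 0, 0]]]}}

```text
time: 8.9
tool_pos: [521.5, -131.3, 42.4]
tcp_rot: [179.8, 0.0, 83.7]
ft_force: [-0.1, -0.9, 0.6]
finger_gap: 34.2
grip_force: 0.0
```

Call:
{"api": "play_rows", "payload": {"motion": [[[0, 0, 0, 0, 0, 0], [0, 0, 0, 0, 0, 0]]]}}

```text
time: 9.1
tool_pos: [520.5, -130.9, 41.3]
tcp_rot: [179.9, 0.0, 83.7]
ft_force: [0.2, 0.1, 0.5]
finger_gap: 34.0
grip_force: 0.0
```

Lower 3 mm and close.

Call:
{"api": "play_rows", "payload": {"motion": [[[0, 0, 0.3, 0, 0, 0], [0, 0, 0.3, 0, 0, 0]]]}}

```text
time: 9.3
tool_pos: [519.7, -130.6, 37.0]
tcp_rot: [-180.0, -0.0, 83.7]
ft_force: [0.6, -0.6, -0.6]
finger_gap: 34.1
grip_force: 0.0
```

Call:
{"api": "play_rows", "payload": {"motion": [[[0, 0, 0, 0, 0, 0], [0, 0, 0, 0, 0, 0], [0, 0, 0, 0, 0, 0], [0, 0, 0, 0, 0, 0], [0, 0, 0, 0, 0, 0]]], "jaw": 0, "squeeze": 100}}

```text
time: 9.8
tool_pos: [520.0, -130.7, 37.5]
tcp_rot: [180.0, 0.0, 83.7]
ft_force: [-0.9, 0.3, 2.5]
finger_gap: 9.0
grip_force: 99.8
```

Call:
{"api": "play_rows", "payload": {"motion": [[[0, 0, -0.3, 0, 0, 0], [0.05, 0, -1.2, 0, -2.5, 0], [0.15, 0, -2.1, 0, -5, 0], [0.25, 0, -2.95, 0, -7.5, 0], [0.4, 0, -3.75, 0, -10, 0]]]}}

```text
time: 10.3
tool_pos: [520.1, -126.8, 74.9]
tcp_rot: [-180.0, 10.1, 83.6]
ft_force: [0.6, -0.3, -1.9]
finger_gap: 9.1
grip_force: 99.1
```

Call:
{"api": "play_rows", "payload": {"motion": [[[0.05, 0, -0.85, 0, -2.5, 0], [0.15, 0, -1.7, 0, -5, 0], [0.15, 0, -1.7, 0, -5, 0], [0.15, 0, -1.7, 0, -5, 0]]]}}

```text
time: 10.7
tool_pos: [520.7, -121.9, 90.8]
tcp_rot: [-180.0, 14.9, 83.7]
ft_force: [0.4, 0.2, -2.2]
finger_gap: 9.1
grip_force: 99.1
```

```bash
python3 - <<'E'
from h import *
q=sensors.sense();print(q["tool_pos"],q["tcp_rot"],q["ft_force"],q["wrist_torque"],q["finger_gap"])
p=pose();s=optics.snapshot("wrist");m=blue(s["pixels"])
ys,xs=np.nonzero(m);print("wrist blue rows",ys.min(),ys.max(),xs.min(),xs.max())
w=cv2.cvtColor(s["pixels"],cv2.COLOR_RGB2BGR)
s=optics.snapshot("side")
c=cv2.resize(cv2.cvtColor(s["pixels"][130:360,230:500],cv2.COLOR_RGB2BGR),None,fx=1.6,fy=1.6)
c=cv2.copyMakeBorder(c,0,384-c.shape[0] if c.shape[0]<384 else 0,0,0,0)
w=cv2.resize(w[:,60:420],(360,384))
cv2.imwrite("pics/x4.png",np.hstack([c[:384],w]))
E
```

```text
[ 520.73624227 -121.89590447   90.82973543] [-179.97012391   14.93042768   83.73556699] [ 0.41757793  0.15289721 -2.22414707] [ 0.13454488 -0.02542047  0.06799495] 9.087122997190466
wrist blue rows 125 319 242 267
```

View pics/x4.png

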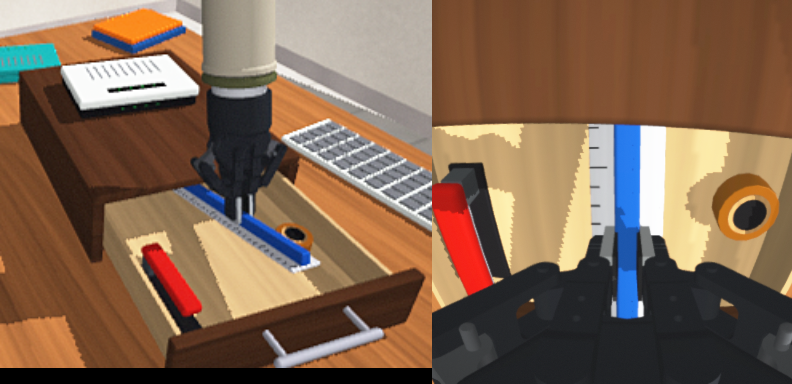

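The ruler's front end is tipped up off the floor, and the far end still passes under the top's edge at column 627 of the right-hand picture. Now I draw it out along its own axis.

Call:
{"api": "play_rows", "payload": {"motion": [[[-1, 0, 0, 0, 0, 0], [-2.5, 0, 0, 0, 0, 0], [-4, 0, 0, 0, 0, 0], [-5.5, 0, 0, 0, 0, 0], [-6.5, 0, 0, 0, 0, 0]]]}}

```text
time: 11.3
tool_pos: [513.8, -186.9, 108.9]
tcp_rot: [180.0, 15.0, 83.6]
ft_force: [0.5, -0.6, -1.7]
finger_gap: 8.6
grip_force: 99.1
```

Call:
{"api": "play_rows", "payload": {"motion": [[[-2, 0, 0, 0, 0, 0], [-4, 0, 0, 0, 0, 0], [-6, 0, 0, 0, 0, 0], [-8, 0, 0, 0, 0, 0], [-10, 0, 0, 0, 0, 0]]]}}

```text
time: 11.8
tool_pos: [502.9, -282.2, 134.4]
tcp_rot: [180.0, 15.0, 83.6]
ft_force: [0.7, -0.5, -2.2]
finger_gap: 9.1
grip_force: 99.1
```

```bash
python3 - <<'E'
from h import *
p=pose();q=sensors.sense();print(p[0],q["tcp_rot"],q["ft_force"])
far=p[0]+p[1].apply([194,0,7.5]);near=p[0]+p[1].apply([-116,0,7.5]);print("far",far,"near",near)
s=optics.snapshot("top");t=s["pixels"];print("proj",proj(s,far),proj(s,near))
w=optics.snapshot("side");print("side proj",proj(w,far),proj(w,near))
cv2.imwrite("pics/x5.png",cv2.cvtColor(np.hstack([t[60:300,190:],cv2.resize(w["pixels"][130:370,230:500],None,fx=1,fy=1)]),cv2.COLOR_RGB2BGR))
E
```

```text
[ 502.88091064 -282.22872572  134.38783022] [179.99230896  15.00173406  83.63767062] [ 0.66446262 -0.50076532 -2.1825591 ]
far [523.43228857 -97.92427657  76.92687925] near [ 490.25028734 -395.5146345   157.16984568]
proj [406.15230604 172.76298694] [561.63467669 187.29350783]
side proj [371.86625632 264.75683438] [515.18496763 359.47028325]
```

View pics/x5.png

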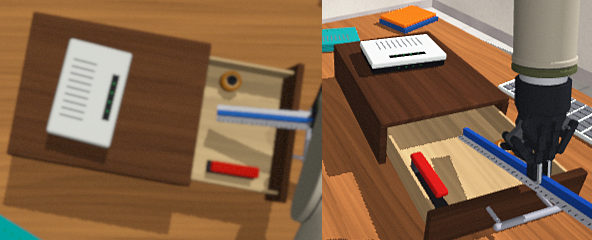

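The far end is at (407,172) in the top view, matching the prediction and about 45 mm clear of the top's edge. Now lift, then level.

Call:
{"api": "play_rows", "payload": {"motion": [[[-0.5, 0, -2, 0, 0, 0], [-1.3, 0, -5, 0, 0, 0], [-2.1, 0, -8, 0, 0, 0], [-2.9, 0, -10.8, 0, 0, 0], [-3.1, 0, -11.6, 0, 0, 0]]]}}

```text
time: 12.4
tool_pos: [504.8, -281.4, 258.3]
tcp_rot: [179.7, 15.1, 83.6]
ft_force: [-0.1, -0.5, -1.3]
finger_gap: 9.0
grip_force: 99.2
```

Call:
{"api": "play_rows", "payload": {"motion": [[[0, 0, 0, 0, 3, 0], [0, 0, 0, 0, 7, 0], [0, 0, 0, 0, 11, 0], [0, 0, 0, 0, 14, 0], [0, 0, 0, 0, 15, 0]]]}}

```text
time: 12.9
tool_pos: [502.6, -281.2, 252.5]
tcp_rot: [-179.9, -0.1, 83.6]
ft_force: [-0.5, 0.1, -1.4]
finger_gap: 8.9
grip_force: 99.1
```

Call:
{"api": "play_rows", "payload": {"motion": [[[0, 0, 0, 0, 0, 0], [0, 0, 0, 0, 0, 0], [0, 0, 0, 0, 0, 0], [0, 0, 0, 0, 0, 0], [0, 0, 0, 0, 0, 0]]]}}

```text
time: 13.4
tool_pos: [503.5, -280.2, 254.2]
tcp_rot: [180.0, 0.0, 83.7]
ft_force: [-0.3, 0.1, -1.9]
finger_gap: 8.8
grip_force: 99.1
```

```bash
python3 - <<'E'
from h import *
p=pose();q=sensors.sense();print(p[0],q["tcp_rot"],q["ft_force"],q["finger_gap"],abs(q["qd"]).max())
far=p[0]+p[1].apply([194,0,7.5]);near=p[0]+p[1].apply([-116,0,7.5]);print("far",far,"near",near)
s=optics.snapshot("top");t=s["pixels"];print("proj",proj(s,far),proj(s,near))
w=optics.snapshot("side");print("side proj",proj(w,far),proj(w,near))
cv2.imwrite("pics/x6.png",cv2.cvtColor(np.hstack([t[60:300,190:],w["pixels"][130:370,230:]]),cv2.COLOR_RGB2BGR))
E
```

```text
[ 503.4627168  -280.24465668  254.1508961 ] [1.79989248e+02 2.20114589e-02 8.37125999e+01] [-0.33010017  0.09697962 -1.86827708] 8.838818849434784 0.18945468703473253
far [524.70984953 -87.41458676 246.57636733] near [ 490.75997688 -395.54993358  246.69546078]
proj [432.64243165 159.71608118] [594.70416664 182.10736418]
side proj [381.1447319  193.69483919] [540.89826726 311.64615996]
```

View pics/x6.png

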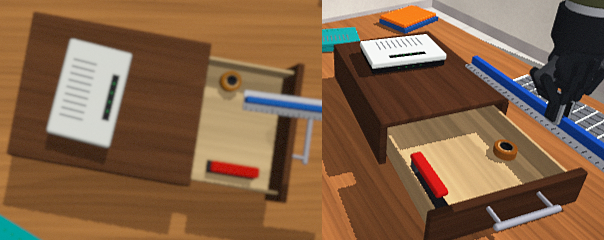

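The ruler is level with its underside at z ≈ 246 mm, about 130 mm above the unit's top. Its far end is at (433,160) in the top view, as predicted. The drawer is open with the tape and stapler in it, and the router hasn't moved.

```bash
python3 -c "
from bench import job
print(job.hand_in())"
```

```text
the job is handed in; nothing more can be done
None
```

I pulled the drawer to its stop, drew the ruler out through the gap, and handed the job in with the gripper holding it level about 130 mm above the unit's top; the stapler and tape are still in the open drawer, and the router did not move.

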